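# Set the lab wheel's stem to the top by its spokes

## Task

Ready the rotation apparatus for its next run: with the fingertips, push the wheel round by its spokes, going on to another spoke whenever one passes out of reach behind the clear guard, until the stem on the rim points straight up, in front of the fixed pointer rod, and the wheel stands still. Nothing is to be picked up: do not touch the stem, do not lift or shove the stand, and leave the other things on the bench where they are.

Things in the scene. Friction and masses are not known exactly. Their poses are not given: they have to be found in the camera images.
- wheel (a joint): turn of the wheel on its level axle, rad. 0 (and every full turn, 6.283) = stem straight up; grows as the wheel turns clockwise seen from the robot's side (stem leaning to the hub point's -y). Turns freely both ways for more than a turn, is balanced, has bearing friction of about 0.12 N m, and stops within a few degrees when no longer pushed.
- hub (a point): centre of the wheel, on its axle, in the plane of the spokes, 180 mm above the bench; fixed to the stand. Its x axis is the level axle and points away from the robot's side, y to the left seen from there, z up. The wheel's open face looks to -x. The hub is 44 mm across and stands 18 mm out in front of the spokes' plane. The wheel is dished: the rim's plane lies 30 mm behind the spokes' plane.
- spokes: the wheel's five round steel spokes, 10 mm thick, 72 degrees apart, one in line with the stem; straight and free from 22 to 90 mm from the axle, then bending back to the rim. Origin on the axle in the rim's plane, 30 mm behind the hub point; turns with the wheel, z towards the stem, x along the axle. Aluminium rim: 250 mm outside, 226 mm inside diameter, 14 mm wide.
- stem: the one short dark rubber stem, 16 mm thick with a 20 mm cap, standing radially outward on the outside of the rim, from 125 to 157 mm from the axle. In the rim's plane. Origin on the axle in that plane; its z axis points out along the stem. Delicate: not to be touched.
- stem_tip (a point): outer end of the stem, 157 mm from the axle
- stand: loose 5 kg stand that carries the wheel: grey base 200 x 280 x 14 mm (from 80 mm in front of its origin to 120 mm behind it), origin on the bench; the spokes' plane lies 20 mm in front of the origin, the rim's plane 10 mm behind it. Behind the wheel a bearing block 50 x 50 mm and two sloping legs begin 27 mm and 47 mm behind the rim's plane.
- guard_top (a point): middle of the top edge of the stand's clear guard sheet, 148 mm above the bench; the sheet is 270 mm wide, 4 mm thick, stands upright 36 mm in front of the spokes' plane (its two posts reach 152 mm) and covers the lower part of the wheel, so that spokes are reached only above it
- pointer_top (a point): top end of the stand's fixed upright pointer rod, 6 mm thick, 348 mm above the bench, 45 mm behind the rim's plane and straight above the axle
- weight_a: brass slotted-style laboratory weight, 50 mm across, 54 mm tall with its knob, standing in front of the stand; bystander, origin under its centre
- weight_b: smaller brass weight, 40 mm across, 48 mm tall, in front of the stand; bystander, origin under its centre
- multimeter: grey multimeter lying flat, 180 x 90 x 45 mm, bystander, origin under its centre
- calculator: blue calculator lying flat, 150 x 78 x 18 mm, bystander, origin under its centre
- beaker: empty glass beaker, 70 mm across, 95 mm tall, bystander, origin under its centre
- stopwatch: round stopwatch lying flat, 56 mm across, 14 mm thick, bystander, origin under its centre

How it is judged:
By the outcome, as a careful person would: the job done as asked, in the order asked, and still so for the second after the job is handed in, with the robot touching nothing.
It also fails if it takes over 51 s, if anything falls off the work surface, if the arm or the gripper's body presses on something with over 40 N, if the wrist force passes 120 N, or if a joint passes its speed limit or range.

## Robot

A 6-joint arm with a two-finger parallel gripper is mounted at the origin on the work surface. World frame = base frame: x ahead of the robot, y to its left, z up, the work surface at z = 0. Lengths are in m, angles in rad, forces in N, time in s.
With the tool pointing down it reaches from about 0.35 to 0.975 m from the base axis. Payload 7.1 kg.
Tool frame: the origin (TCP) lies at the very end of the fingers, on their centre line; the grasp point (between the pads) lies 19 mm behind it (r.pinch_z is the distance from the TCP to the grasp point, in m); y points along the fingers, x is the direction in which the jaws open and shut, and the axes are right-handed (so a half turn about y gives the same grasp; the last joint's range is limited). The gripper opens to 88 mm and grips with 3 to 60 N. Pads are 20 mm wide; open, the fingers measure 115 mm over their backs; the gripper's body (75 mm by 178 mm) begins 61 mm behind the grasp point.
Start: joints at [1.161, 0.423, 1.63, -0, 1.089, -0.019], TCP at [0.238, 0.578, 0.191] pointing down, gripper open.
Joint ranges: [-3, 3], [-0.9, 2.11], [0.09, 2.58], [-1.31, 4.45], [0.11, 2.69], [-2.54, 2.54]. Speed limits (rad/s): [2.39, 2.39, 3.01, 3.14, 3.14, 3.14].

## Interface

Orientations are given as a unit quaternion [w, x, y, z].
In Python, from cell import monitor, vision, ticket, finder, r gives the robot as it stands.
- The arm moves only by the tool carry_out, never from a script. Its argument "deltas" is one flat list of numbers, 7 for each row, row after row: the shift along the world's x, y, z in mm, then the turn, a rotation vector about the world's x, y, z in degrees, then the opening, from -1 (shut) to 1 (fully open), so that 0 is half open. In form: [tx, ty, tz, wx, wy, wz, grip, tx, ty, tz, wx, wy, wz, grip, ...]. A call has 1 to 12 rows; each row is the pose to reach, as a shift and turn from the pose commanded when the call began; what a row does not reach only later rows make up. A row lasts 1/8 s, in which the tool goes at most 62.5 mm and 10.7 degrees, less where a joint would pass 70% of its speed; a pose out of reach is approached as far as the arm can. A call with a gripper value outside its range is refused whole. The fingers move at their own pace and stop on an object; the grip force is fixed at half the most. Time passes only in rows, so rows that repeat a pose let the fingers close. It gives the time, the measured TCP pose, the force and the opening at its end, in the units of the state.
- monitor.observe(): the state, without advancing time (a new reading comes with each control period).
- vision.snapshot(name): name is "scene" or "top"; returns the picture (480x640x3 uint8, red, green, blue); there is no depth.
- vision.camera_params(name): a dict with "vfov" (degrees; the focal length in pixels is half the picture's height over the tangent of half this angle, whatever the lens; pixels are square), "cx", "cy" (the principal point, pixels), "R" (3x3) and "t" (3): a world point X has camera coordinates R X + t. Camera axes: x right, y down, z forward; pixel columns grow to the right and rows downward; lengths in m; the calibration is good to about 2 mm. A picture is of the moment at which its call begins. camera_params takes no time and is no camera call.
- ticket.hand_in(): hands the job in, once; it reports no verdict.
Trained networks look in the newest picture that a camera, given by its name, has taken for a name from the list of things; names that differ only in an ending like _2 or _b are one class to them, and where a whole thing is asked for, a point or a joint stands for the part that bears it (a point fixed in the world has none). Each returns a list of dicts, best first, with "confidence" (0 to 1); they miss things now and then, are a little off and sometimes report something else, mostly with a low value. They report only what shows in the picture. A call takes as long as a camera call.
- finder.cut_out(camera, thing): "pixels" (480x640 bool, what is visible of it) and "box" ([left, top, right, bottom] in pixels, round what is visible of it).
The state is a dict: "time": time; "qpos": joint angles; "qvel": joint speeds; "tau": joint torques, N m; "tcp_pos": TCP position; "ee_rot": TCP orientation; "wrist_force": force on the tool from outside, world axes, zero at the start; "moment": the same for the moment, N m; "gripper_width": finger opening in m.
Only numpy, scipy, OpenCV 4.12 (cv2) and the standard library are available. Lean on these libraries where they do the work, as an engineer would, in place of code of your own. Each camera call takes 0.05 s, during which the arm holds its last target.

## Working session

There is one attempt and no reset: what is moved stays moved. The work goes in short steps, Python scripts to look and compute and a tool call to move; the robot and the scene stay as the last step left them, time stands still between calls to the robot, and variables do not carry over. Pictures are saved under pics/ and viewed, and the job is handed in when it is done.

Besides the shell and the picture viewer there is one more tool, called by a JSON object that holds its "name" and its "arguments", one argument or row to a line. carry_out: Moves the arm, as the interface text tells. Its arguments: {"type":"object","properties":{"deltas":{"type":"array","items":{"type":"number"}}},"required":["deltas"]}

```bash
mkdir -p pics; ls; python3 - <<'E'
from cell import monitor, vision, ticket, finder, r
import cv2, numpy as np
print(monitor.observe())
for n in ("scene","top"):
    p=vision.camera_params(n); print(n,p)
    im=vision.snapshot(n); cv2.imwrite(f"pics/{n}0.png",im[:,:,::-1])
E
```

```text
pics
{'time': 0.0, 'qpos': array([ 1.16102465e+00,  4.23856326e-01,  1.63071585e+00,  2.07791565e-05,
        1.08858045e+00, -1.90111156e-02]), 'qvel': array([ 0.00121558,  0.0010914 , -0.0009648 ,  0.00060462, -0.00100703,
        0.00049051]), 'tau': array([ 7.98528963e-04, -5.44643354e+01, -2.73659420e+01,  6.44105324e-02,
        2.29882932e-02, -1.49549810e-04]), 'tcp_pos': array([0.23778723, 0.5773283 , 0.19028191]), 'ee_rot': array([-0.58726585,  0.58785109,  0.39294665, -0.39388176]), 'wrist_force': array([-0.35265118,  0.48293219,  1.36248201]), 'moment': array([0.06106609, 0.0330152 , 0.00316442]), 'gripper_width': 0.08807938055455028}
scene {'vfov': 50.006230455740734, 'cx': 318.32404270486404, 'cy': 242.23902947442363, 'R': array([[ 0.12427763,  0.99216122, -0.01308365],
       [ 0.77159713, -0.1049234 , -0.62739856],
       [-0.6238533 ,  0.0678763 , -0.77858838]]), 't': array([-0.05067233, -0.21200601,  1.58285676])}
top {'vfov': 42.300345828907844, 'cx': 319.91331897292326, 'cy': 238.533264990198, 'R': array([[ 1.15411740e-02, -9.99932098e-01,  1.61272793e-03],
       [-9.97465240e-01, -1.16259216e-02, -7.01992444e-02],
       [ 7.02132272e-02, -7.98458357e-04, -9.97531686e-01]]), 't': array([9.80800003e-04, 5.02491776e-01, 1.49153943e+00])}
```

View pics/scene0.png

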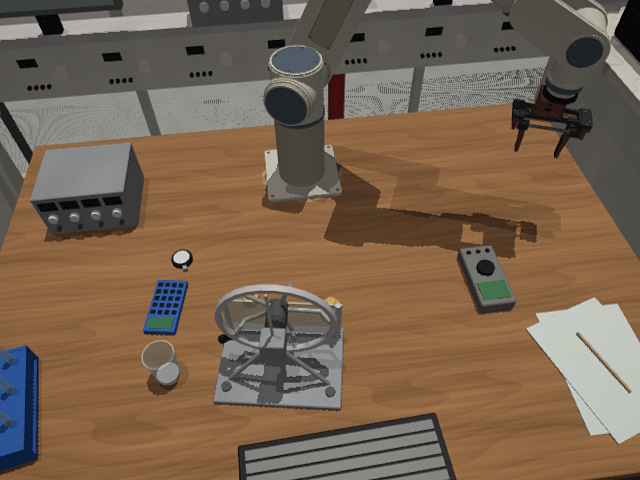

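View pics/top0.png

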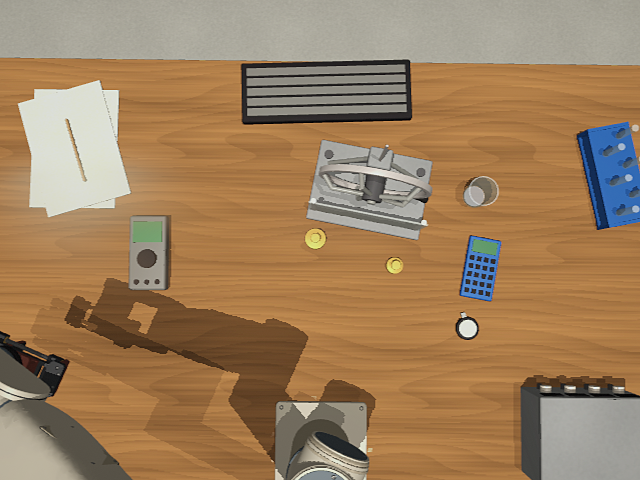

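The scene camera looks from behind the wheel; the stem shows dark at about (224,338), on the -y side. The top view shows the stand at about (370,190), slightly yawed. I'll zoom in and run the networks.

```bash
python3 - <<'E'
from cell import monitor, vision, ticket, finder, r
import cv2, numpy as np
np.set_printoptions(precision=3,suppress=True)
a=cv2.imread("pics/scene0.png")[270:420,200:360]; b=cv2.imread("pics/top0.png")[125:285,290:450]
cv2.imwrite("pics/zs.png",cv2.resize(a,None,fx=5,fy=5,interpolation=cv2.INTER_CUBIC)[:600,:800])
cv2.imwrite("pics/zt.png",cv2.resize(b,None,fx=3.7,fy=3.7,interpolation=cv2.INTER_CUBIC))
for c in("scene","top"):
    for t in ("stem","stand","spokes","pointer_top","guard_top","hub","weight_a","wheel"):
        try: d=finder.cut_out(c,t)
        except Exception as e: print(c,t,e); continue
        for i,o in enumerate(d[:3]):
            m=np.argwhere(o["pixels"]); print(c,t,round(o["confidence"],2),o["box"],m.mean(0)[::-1],len(m))
            np.save(f"{c}_{t}_{i}.npy",o["pixels"])
E
```

```text
scene stem 0.42 [218.7, 334.5, 233.2, 342.2] [223.852 339.034] 88
scene stand 0.58 [216.1, 286.8, 345.0, 409.8] [279.582 349.285] 14096
scene stand 0.5 [215.5, 286.6, 336.6, 350.8] [276.148 314.44 ] 3168
scene spokes 0.71 [232.7, 286.4, 328.3, 350.0] [279.626 314.951] 668
scene pointer_top 0.58 [216.6, 281.2, 345.5, 407.9] [279.629 349.357] 14003
scene guard_top 0.62 [215.3, 286.0, 345.8, 408.8] [279.3   349.678] 14053
scene hub 0.66 [214.6, 282.1, 343.1, 411.1] [279.329 349.355] 14247
scene weight_a 0.48 [327.2, 299.3, 335.1, 304.8] [330.939 300.673] 49
scene wheel 0.91 [216.2, 284.6, 339.0, 352.2] [275.154 315.233] 3459
top stand 0.98 [303.7, 139.2, 431.9, 241.7] [369.638 189.258] 9315
top stand 0.33 [450.6, 313.0, 480.2, 342.4] [466.128 326.985] 452
top stand 0.24 [320.6, 164.4, 431.1, 206.6] [373.513 184.314] 2624
top spokes 0.9 [323.7, 172.3, 422.8, 209.7] [371.67  192.505] 646
top pointer_top 0.69 [307.0, 141.6, 430.3, 237.4] [369.7   189.124] 9262
top guard_top 0.66 [305.5, 139.3, 430.7, 239.5] [369.566 189.156] 9373
top hub 0.87 [307.7, 136.0, 433.9, 240.3] [369.36 189.25] 9504
top hub 0.72 [419.0, 197.4, 426.8, 206.0] [423.057 199.857] 35
top weight_a 0.68 [383.5, 255.5, 398.9, 273.1] [393.395 265.215] 195
top weight_a 0.58 [305.7, 226.4, 322.5, 250.4] [313.95  238.191] 341
top wheel 0.97 [320.6, 164.5, 432.0, 205.4] [374.501 184.547] 2629
top wheel 0.47 [306.4, 227.5, 323.1, 249.4] [314.514 237.911] 282
```

View pics/zs.png

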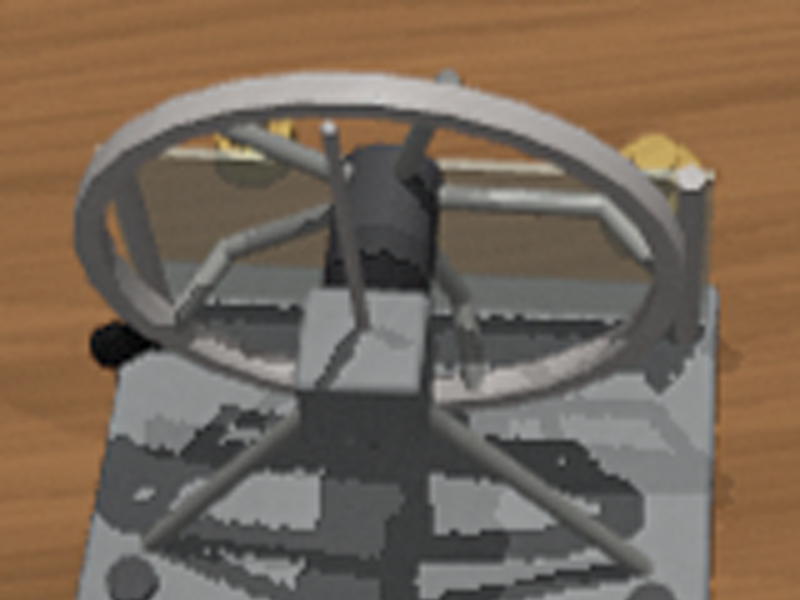

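View pics/zt.png

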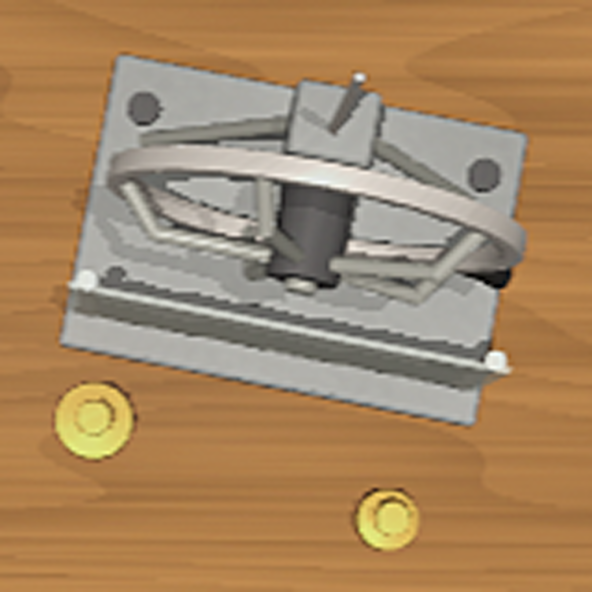

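```bash
cat > h.py <<'E'
import numpy as np, cv2
from scipy.optimize import least_squares
from cell import monitor, vision, finder
np.set_printoptions(precision=4,suppress=True)
P={n:vision.camera_params(n) for n in("scene","top")}
def proj(n,X):
    p=P[n]; X=np.atleast_2d(X); c=X@np.array(p["R"]).T+np.array(p["t"])
    f=240/np.tan(np.radians(p["vfov"])/2)
    return np.c_[p["cx"]+f*c[:,0]/c[:,2], p["cy"]+f*c[:,1]/c[:,2]]
def T(s,L):  # stand local (origin on bench) -> world
    c,sn=np.cos(s[2]),np.sin(s[2]); L=np.atleast_2d(L)
    return np.c_[s[0]+c*L[:,0]-sn*L[:,1], s[1]+sn*L[:,0]+c*L[:,1], L[:,2]]
def W(th,rad,x): # point on wheel in local stand frame, th angle of it
    return [x,-rad*np.sin(th),.18+rad*np.cos(th)]
E
cat > fit.py <<'E'
from h import *
zs=lambda *q:np.array(q)/5+[200,270]
zt=lambda *q:np.array(q)/3.7+[290,125]
A=[("top",[.12,.14,.014],zt(120,55)),("top",[.12,-.14,.014],zt(525,133)),("top",[-.08,-.14,.014],zt(475,424)),("top",[-.08,.14,.014],zt(62,346)),
("top",[.055,0,.348],zt(358,77)),("scene",[.055,0,.348],zs(330,127)),
("scene",[-.08,.14,.014],zs(716,285))]
f=lambda s:np.concatenate([(proj(n,T(s,L))[0]-q) for n,L,q in A])
r=least_squares(f,[.75,-.05,-.2],loss="soft_l1"); s=r.x
print(s, f(s).reshape(-1,2))
print("hub",T(s,[-.02,0,.18]))
print("posts top/scene",proj("top",T(s,[[-.056,.13,.152],[-.056,-.13,.152]])))
for th in np.radians(np.arange(90,150,5)):
    print(round(np.degrees(th)),"stem scene",(proj("scene",T(s,W(th,.15,.01)))[0]-[200,270])*5,"top",(proj("top",T(s,W(th,.15,.01)))[0]-[290,125])*3.7,
      "bends zs",((proj("scene",T(s,[W(th+k*np.radians(72),.09,-.02) for k in range(5)]))-[200,270])*5).round().astype(int).tolist())
np.save("s.npy",s)
E
python3 fit.py
```

```text
[ 0.6056 -0.1098 -0.1783] [[-1.3258 -0.7307]
 [ 0.9367 -0.5996]
 [ 0.0112  0.3658]
 [-1.0785 -0.1305]
 [ 0.2044 -0.3076]
 [-0.6557 -0.5445]
 [ 0.0213 -0.9406]]
hub [[ 0.5859 -0.1063  0.18  ]]
posts top/scene [[310.8239 202.3205]
 [425.8225 224.2982]]
90 stem scene [ 15.0811 242.0871] top [563.8754 259.9007] bends zs [[171, 185], [338, 293], [563, 265], [557, 131], [298, 75]]
95 stem scene [ 22.348  258.2739] top [558.5715 262.7909] bends zs [[175, 195], [355, 296], [573, 258], [545, 122], [280, 79]]
100 stem scene [ 32.1189 274.1467] top [551.5376 265.2488] bends zs [[180, 205], [373, 299], [581, 250], [531, 114], [263, 83]]
105 stem scene [ 44.2559 289.6022] top [542.8726 267.2688] bends zs [[186, 215], [390, 300], [589, 242], [515, 106], [247, 88]]
110 stem scene [ 58.6124 304.5457] top [532.6817 268.8485] bends zs [[194, 224], [408, 301], [594, 233], [499, 99], [233, 94]]
115 stem scene [ 75.0355 318.891 ] top [521.0745 269.9889] bends zs [[203, 233], [426, 301], [598, 224], [481, 92], [219, 100]]
120 stem scene [ 93.3679 332.5598] top [508.164  270.6936] bends zs [[214, 242], [443, 300], [601, 214], [463, 86], [207, 108]]
125 stem scene [113.4491 345.4815] top [494.065  270.9685] bends zs [[225, 250], [460, 299], [602, 204], [444, 82], [197, 115]]
130 stem scene [135.1173 357.5932] top [478.8933 270.8218] bends zs [[238, 258], [476, 297], [601, 194], [424, 78], [188, 124]]
135 stem scene [158.21   368.8384] top [462.765  270.2633] bends zs [[252, 265], [492, 294], [599, 184], [404, 75], [181, 133]]
140 stem scene [182.5651 379.1673] top [445.7955 269.3047] bends zs [[266, 272], [507, 290], [595, 174], [384, 73], [175, 142]]
145 stem scene [208.0211 388.5357] top [428.0995 267.9587] bends zs [[281, 278], [522, 285], [589, 164], [364, 72], [172, 152]]
```

```bash
python3 - <<'E'
from scipy.spatial.transform import Rotation as R
import numpy as np
q=np.array([-0.58726585,  0.58785109,  0.39294665, -0.39388176]);M=R.from_quat(q[[1,2,3,0]]).as_matrix();print(M.round(3))
print(np.degrees(np.arctan2(.577,.238)))
E
```

```text
[[ 0.381 -0.001 -0.925]
 [ 0.925 -0.001  0.381]
 [-0.002 -1.     0.   ]]
67.58491327859886
```

{"name": "carry_out", "arguments": {
  "deltas": [17,-55,12,0,0,-6.5,-1,34,-110,24,0,0,-13,-1,51,-164,35,0,0,-19.5,-1,68,-219,47,0,0,-26,-1,85,-274,58,0,0,-32.5,-1,102,-329,70,0,0,-39,-1,120,-383,82,0,0,-45.5,-1,137,-438,93,0,0,-52,-1,154,-493,105,0,0,-58.5,-1,171,-548,117,0,0,-65,-1,188,-602,128,0,0,-71.5,-1,205,-657,140,0,0,-77.8,-1]
}}

```text
time: 2.4
tcp_pos: [0.4433, -0.0811, 0.3318]
ee_rot: [0.704, -0.704, 0.064, -0.065]
wrist_force: [0.9, 0.9, -0.2]
gripper_width: 0.0003
```

```bash
cat > obs.py <<'E'
from h import *
import json,os
o=monitor.observe()
L=json.load(open("log.json")) if os.path.exists("log.json") else [{"q":[1.16102465,4.23856326e-01,1.63071585,2e-5,1.08858,-.019],"p":[0.23778723, 0.5773283 , 0.19028191],"o":[-0.58726585,  0.58785109,  0.39294665, -0.39388176]}]
L.append({"q":list(o["qpos"]),"p":list(o["tcp_pos"]),"o":list(o["ee_rot"])}); json.dump(L,open("log.json","w"))
print(o["time"],"q",np.degrees(o["qpos"]),"p",o["tcp_pos"],"F",o["wrist_force"])
E
python3 obs.py
```

```text
2.4 q [-11.8859   0.2819 104.9859   0.0119  74.6759  -1.4695] p [ 0.4433 -0.0811  0.3318] F [ 0.8948  0.919  -0.2206]
```

{"name": "carry_out", "arguments": {
  "deltas": [0,0,0,0,0,10,-1,0,0,0,0,0,20,-1,0,0,0,0,0,30,-1,0,0,0,0,0,40,-1,0,0,0,0,0,50,-1,0,0,0,0,0,60,-1,0,0,0,0,0,70,-1,0,0,0,0,0,80,-1,0,0,0,0,0,90,-1]
}}

```text
time: 3.52
tcp_pos: [0.443, -0.0791, 0.3312]
ee_rot: [-0.541, 0.541, 0.455, -0.455]
wrist_force: [-0.4, -0.4, -0.3]
gripper_width: 0.0003
```

```bash
python3 obs.py
```

```text
3.525 q [-11.6407   0.2721 105.0766   0.0039  74.6386 -91.7785] p [ 0.443  -0.0791  0.3312] F [-0.3573 -0.4239 -0.3212]
```

{"name": "carry_out", "arguments": {
  "deltas": [10,-3,0,-1.5,-8.1,0,-1,25,-7,-5,-2.9,-16.2,0,-1,45,-12,-20,-4.4,-24.4,0,-1,65,-17,-40,-5.8,-32.5,0,-1,85,-23,-60,-5.8,-32.5,0,-1,102,-27,-78,-5.8,-32.5,0,-1,102,-27,-78,-5.8,-32.5,0,-1]
}}

```text
time: 4.4
tcp_pos: [0.5448, -0.1061, 0.2518]
ee_rot: [-0.367, 0.674, 0.564, -0.307]
wrist_force: [0.3, 0.2, 0.2]
gripper_width: 0.0005
```

```bash
python3 obs.py; cat > snap.py <<'E'
import sys; from h import *
k=sys.argv[1]
for n in ("scene","top"):
    im=vision.snapshot(n)[:,:,::-1]
    cv2.imwrite(f"pics/{n}{k}.png",im)
    c=im[250:420,190:360] if n=="scene" else im[110:290,290:470]
    cv2.imwrite(f"pics/z{n}{k}.png",cv2.resize(c,None,fx=3.2,fy=3.2,interpolation=cv2.INTER_CUBIC))
a=cv2.imread(f"pics/zscene{k}.png");b=cv2.imread(f"pics/ztop{k}.png")
h=max(a.shape[0],b.shape[0]); o=np.zeros((h,a.shape[1]+b.shape[1],3),np.uint8); o[:a.shape[0],:a.shape[1]]=a; o[:b.shape[0],a.shape[1]:]=b
cv2.imwrite(f"pics/both{k}.png",cv2.resize(o,None,fx=.7,fy=.7,interpolation=cv2.INTER_AREA))
E
python3 snap.py 1
```

```text
4.4 q [-13.3213   1.2734 122.9743   4.4648  22.9992 -96.7192] p [ 0.5448 -0.1061  0.2518] F [0.3158 0.2051 0.1533]
```

View pics/both1.png

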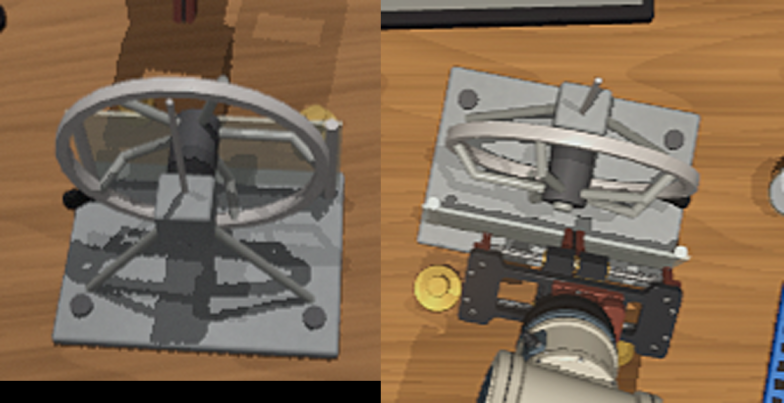

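```bash
python3 - <<'E'
import cv2,numpy as np
a=cv2.imread("pics/scene1.png")[190:310,200:360];b=cv2.imread("pics/top1.png")[190:310,300:420]
cv2.imwrite("pics/g.png",np.hstack([cv2.resize(a,(560,420),interpolation=2)[:, 130:480],cv2.resize(b,(420,420),interpolation=2)]))
E
```

```text
(no output)
```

View pics/g.png

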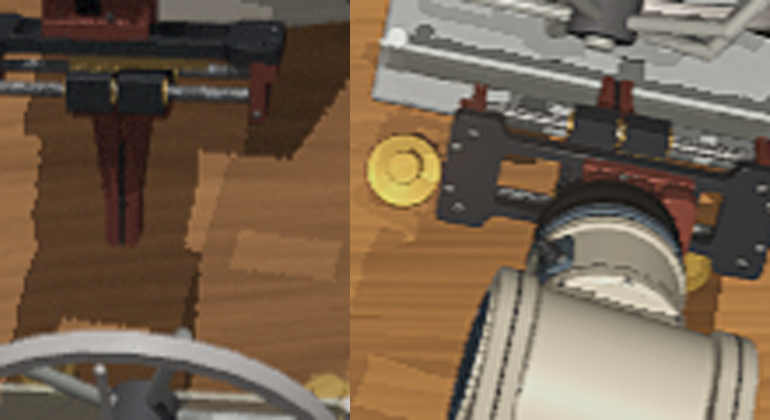

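The wheel is unmoved; the closed fingertips sit in front of it, above the guard (top view about (575,240)). Next, the push path.

```bash
cat > path.py <<'E'
from h import *
s=np.load("s.npy"); hub=T(s,[-.02,0,.18])[0]; u=np.array([np.cos(s[2]),np.sin(s[2]),0]); l=np.array([-u[1],u[0],0])
def world(ax,left,up): return hub*1000+ax*u+left*l+np.array([0,0,up])
def tcp(b,ax=5,rho=70):
    b=np.radians(b); return world(ax,rho*np.sin(b)-5*np.cos(b)-13.5, rho*np.cos(b)+5*np.sin(b)+5)
E
python3 - <<'E'
from path import *
c=np.array([545,-106,253])
print("entry",world(5,-7.4,72.8)-c)
for b in range(15,70,5): print(b,(tcp(b)-c).round())
E
```

```text
entry [44.4987 -8.4241 -0.2   ]
15 [46. -1.  1.]
20 [47.  5. -1.]
25 [48. 10. -2.]
30 [49. 16. -5.]
35 [50. 21. -8.]
40 [ 51.  26. -11.]
45 [ 52.  31. -15.]
50 [ 52.  35. -19.]
55 [ 53.  39. -24.]
60 [ 54.  43. -29.]
65 [ 54.  46. -34.]
```

{"name": "carry_out", "arguments": {
  "deltas": [22,-4,0,0,0,0,-1,44,-8,0,0,0,0,-1,46,-1,1,0,0,0,-1,47,5,-1,0,0,0,-1,48,10,-2,0,0,0,-1,49,16,-5,0,0,0,-1]
}}

```text
time: 5.25
tcp_pos: [0.5937, -0.0896, 0.2482]
ee_rot: [-0.366, 0.674, 0.564, -0.306]
wrist_force: [-0.8, -1.0, 0.5]
gripper_width: 0.0005
```

```bash
python3 obs.py; python3 snap.py 2
```

```text
5.25 q [ -9.5375   5.943  118.5064  -0.8131  22.5232 -88.7   ] p [ 0.5937 -0.0896  0.2482] F [-0.8167 -1.0037  0.5074]
```

View pics/both2.png

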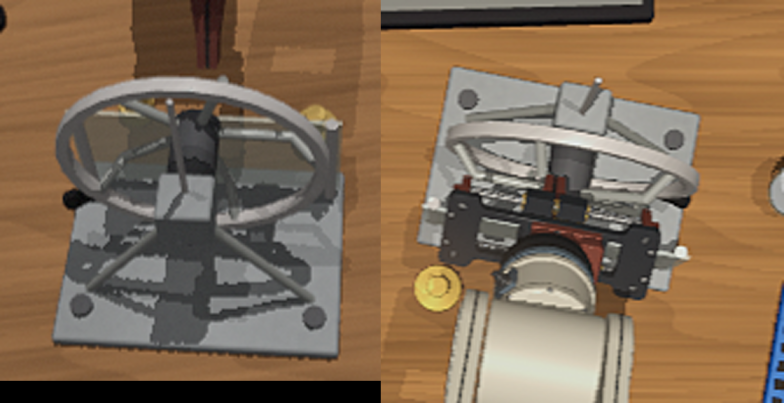

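```bash
python3 - <<'E'
from path import *
Z=lambda p:((p-[190,250])*3.2*.7).round()
ZT=lambda p:((p-[290,110])*3.2*.7+[381,0]).round()
t=np.array([.5937,-.0896,.2482]); print("tcp",Z(proj("scene",t)),ZT(proj("top",t)), "local",(t-hub)@u,(t-hub)@l)
for th in (-19,):
  for rad in (22,50,70,90): 
    X=T(s,W(np.radians(th),rad/1000,-.02)); print(rad,Z(proj("scene",X)),ZT(proj("top",X)))
im=cv2.imread("pics/scene2.png")[265:325,235:325]; im2=cv2.imread("pics/top2.png")[155:225,330:430]
cv2.imwrite("pics/g2.png",np.vstack([cv2.resize(im,(450,300),interpolation=2),cv2.resize(im2,(450,315),interpolation=2)])[:600])
E
```

```text
tcp [[209.  96.]] [[554. 173.]] local 0.004732434086502036 0.017775716500460333
22 [[201. 120.]] [[560. 188.]]
50 [[209. 104.]] [[553. 182.]]
70 [[215.  93.]] [[547. 178.]]
90 [[221.  81.]] [[542. 173.]]
```

View pics/g2.png

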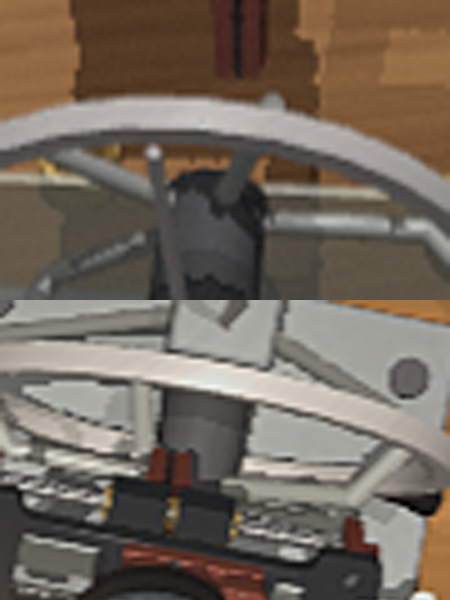

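```bash
python3 - <<'E'
from path import *
def tri(a,b):
    f=lambda X:np.r_[proj("scene",X)[0]-a,proj("top",X)[0]-b]
    r=least_squares(f,[.6,-.1,.2]);return r.x,r.fun
t=np.array([.5448,-.1061,.2518]);print(proj("scene",t),proj("top",t))
# observed pose1: scene tip, top tip
print(tri([272.8,260],[300+270/3.5+0,190+80/3.5]))
t=np.array([.5937,-.0896,.2482]);print(proj("scene",t),proj("top",t))
print(tri([282.6,280],[330+172/4.5,155+(450-300)/4.5]))
E
```

```text
[[273.0225 272.6848]] [[375.1072 210.7004]]
(array([ 0.5369, -0.1053,  0.2839]), array([-0.987 , -0.0002, -0.9981, -0.0737]))
[[283.2597 292.9163]] [[367.115 187.347]]
(array([ 0.5865, -0.0886,  0.2823]), array([-0.3006,  0.001 , -0.3137, -0.0267]))
```

```bash
python3 - <<'E'
from path import *
from cell import r
print(r, getattr(r,'pinch_z',None), [a for a in dir(r) if a[0]!='_'])
t=np.array([.2378,.5773,.1903]); x=np.array([.381,.925,0])
for k in(-.057,-.044,0,.044,.057): print(k,proj("scene",t+k*x),proj("scene",t+k*x+[0,0,.03]),proj("top",t+k*x))
im=cv2.imread("pics/scene0.png")[90:180,490:610]
cv2.imwrite("pics/g3.png",cv2.resize(im,(720,540),interpolation=2))
E
```

```text
<Robot object at 0x7fe1476070e0> 0.0187 ['PlanningError', 'pinch_z']
-0.057 [[508.7379 157.5773]] [[511.9736 148.6884]] [[ 74.5166 364.5868]]
-0.044 [[513.9054 158.421 ]] [[517.2388 149.5317]] [[ 68.9418 362.1611]]
0 [[531.5268 161.2983]] [[535.196  152.4081]] [[ 50.0947 353.9602]]
0.044 [[549.3541 164.2091]] [[553.3668 155.3186]] [[ 31.2802 345.7735]]
0.057 [[554.6611 165.0757]] [[558.7768 156.1852]] [[ 25.7276 343.3574]]
```

View pics/g3.png

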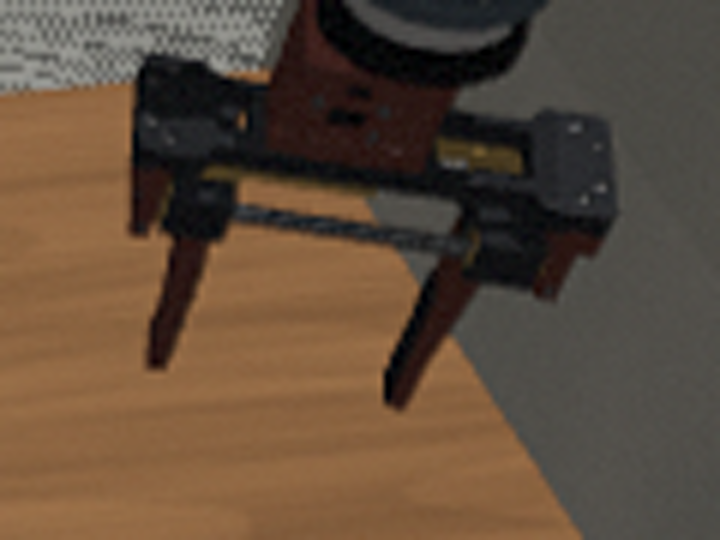

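The fingertips seen in both views lie about 28 mm short of the reported TCP along the tool axis. The first image shows the same offset, and the wheel did not move, which agrees with it. I'll correct for this and re-enter.

```bash
cat >> path.py <<'E'
corr=28*(.545*u-.839*np.array([0,0,1]))
E
python3 - <<'E'
from path import *
c=np.array([594,-90,248])
print("entry",world(5,-7.4,72.8)+corr-c)
for b in range(15,70,5): print(b,(tcp(b)+corr-c).round())
E
```

```text
entry [ 10.5169 -27.1303 -18.692 ]
15 [ 12. -20. -18.]
20 [ 13. -14. -19.]
25 [ 14.  -8. -21.]
30 [ 15.  -3. -23.]
35 [ 16.   2. -26.]
40 [ 17.   7. -30.]
45 [ 18.  12. -33.]
50 [ 18.  16. -38.]
55 [ 19.  20. -42.]
60 [ 20.  24. -47.]
65 [ 20.  27. -52.]
```

{"name": "carry_out", "arguments": {
  "deltas": [-4,-24,2,0,0,0,-1,10,-27,-19,0,0,0,-1,12,-20,-18,0,0,0,-1,13,-14,-19,0,0,0,-1,14,-8,-21,0,0,0,-1,15,-3,-23,0,0,0,-1]
}}

```text
time: 6.1
tcp_pos: [0.6092, -0.0928, 0.2254]
ee_rot: [-0.366, 0.674, 0.564, -0.306]
wrist_force: [-1.2, -0.7, 2.9]
gripper_width: 0.0005
```

```bash
python3 obs.py; python3 snap.py 3
```

```text
6.1 q [ -9.6118   9.435  118.0362  -0.8247  19.4777 -88.7454] p [ 0.6092 -0.0928  0.2254] F [-1.2455 -0.6956  2.859 ]
```

View pics/both3.png

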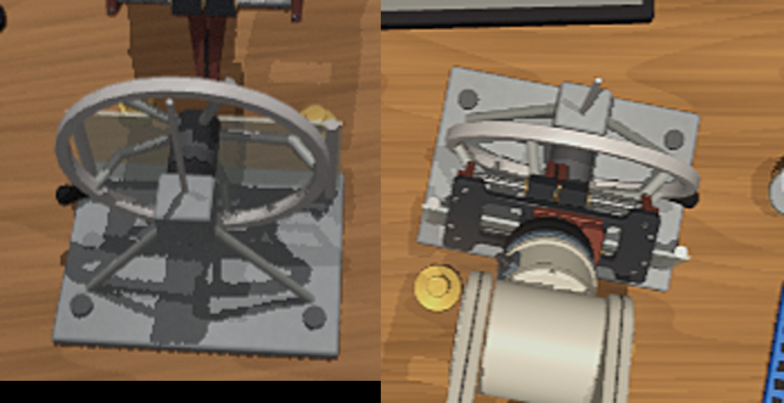

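Contact made: the stem moved slightly up to (67,195) and the upper spoke moved from 222 to 228. I'll keep pushing.

{"name": "carry_out", "arguments": {
  "deltas": [1,5,-3,0,0,0,-1,2,10,-7,0,0,0,-1,3,15,-10,0,0,0,-1,3,19,-15,0,0,0,-1,4,23,-19,0,0,0,-1,5,27,-24,0,0,0,-1,5,30,-29,0,0,0,-1]
}}

```text
time: 7.08
tcp_pos: [0.6142, -0.0628, 0.1958]
ee_rot: [-0.366, 0.674, 0.564, -0.306]
wrist_force: [0.0, -0.5, 2.2]
gripper_width: 0.0003
```

```bash
python3 obs.py; python3 snap.py 4; python3 - <<'E'
from h import *
for t in("stem",):
    for o in finder.cut_out("scene",t)[:3]: m=np.argwhere(o["pixels"]);print(t,o["confidence"],o["box"],m.mean(0)[::-1])
E
```

```text
7.075 q [ -5.5803  12.4538 119.2361  -9.2131  15.5564 -77.2468] p [ 0.6142 -0.0628  0.1958] F [ 0.0232 -0.493   2.2323]
stem 0.72 [200.8, 310.3, 215.7, 319.4] [206.3673 315.8844]
```

View pics/both4.png

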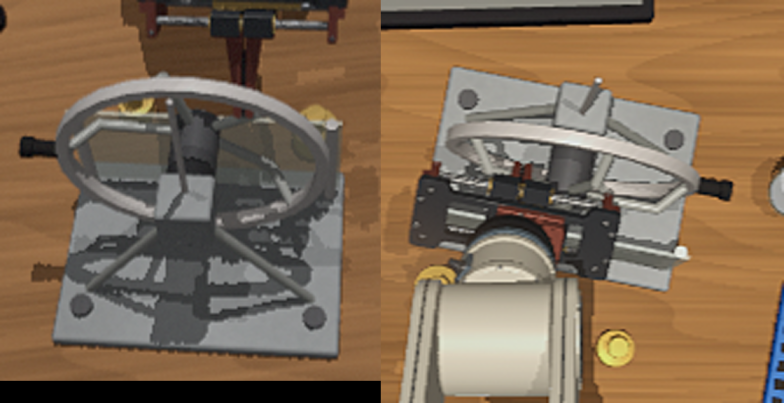

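The stem now points right, near horizontal, with its cap at (25,148). Next I'll build an angle estimator.

```bash
cat > ang.py <<'E'
from path import *
import sys
def est(img=None):
    out={}
    for cam in("scene","top"):
        try: d=finder.cut_out(cam,"stem")
        except Exception as e: continue
        if not d: continue
        o=d[0]; m=np.argwhere(o["pixels"]).mean(0)[::-1]
        th=np.radians(np.arange(-180,180,.5)); e=[]
        for t in th: e.append(np.linalg.norm(proj(cam,T(s,[W(t,x,.01) for x in np.linspace(.127,.157,5)])).mean(0)-m))
        i=int(np.argmin(e)); out[cam]=(np.degrees(th[i]),round(e[i],2),round(o["confidence"],2))
    return out
if __name__=="__main__": print(est())
E
python3 ang.py; python3 -c "
from path import *
print((hub*1000).round(1), [ (tcp(b)+corr).round() .tolist()for b in range(-10,80,5)])"
```

```text
{'scene': (np.float64(85.5), np.float64(0.3), 0.72), 'top': (np.float64(-1.0), np.float64(11.05), 0.52)}
[ 585.9 -106.3  180. ] [[600.0, -140.0, 230.0], [601.0, -134.0, 231.0], [603.0, -128.0, 232.0], [604.0, -122.0, 232.0], [605.0, -116.0, 231.0], [606.0, -110.0, 230.0], [607.0, -104.0, 229.0], [608.0, -98.0, 227.0], [609.0, -93.0, 225.0], [610.0, -88.0, 222.0], [611.0, -83.0, 218.0], [612.0, -78.0, 215.0], [612.0, -74.0, 210.0], [613.0, -70.0, 206.0], [614.0, -66.0, 201.0], [614.0, -63.0, 196.0], [615.0, -60.0, 190.0], [615.0, -58.0, 184.0]]
```

```bash
python3 - <<'E'
from path import *
c=np.array([614,-63,196])
print("pre",world(-40,-52,73)+corr-c,"entry",world(5,-52,73)+corr-c)
E
```

```text
pre [-61.6791 -90.0432  33.508 ] entry [-17.3923 -98.0234  33.508 ]
```

{"name": "carry_out", "arguments": {
  "deltas": [-25,3,3,0,0,0,-1,-49,6,6,0,0,0,-1,-55,-40,34,0,0,0,-1,-62,-90,34,0,0,0,-1,-62,-90,34,0,0,0,-1,-40,-94,34,0,0,0,-1,-17,-98,34,0,0,0,-1,-17,-98,34,0,0,0,-1]
}}

```text
time: 8.32
tcp_pos: [0.598, -0.1616, 0.2303]
ee_rot: [-0.366, 0.674, 0.564, -0.306]
wrist_force: [-0.5, 0.6, -0.3]
gripper_width: 0.0003
```

```bash
python3 obs.py; python3 snap.py 5; python3 ang.py
```

```text
8.325 q [ -18.8258    9.3534  117.3109   13.2268   21.1026 -109.6071] p [ 0.598  -0.1616  0.2303] F [-0.5354  0.5657 -0.2845]
{'scene': (np.float64(85.0), np.float64(0.07), 0.67), 'top': (np.float64(87.0), np.float64(0.75), 0.58)}
```

View pics/both5.png

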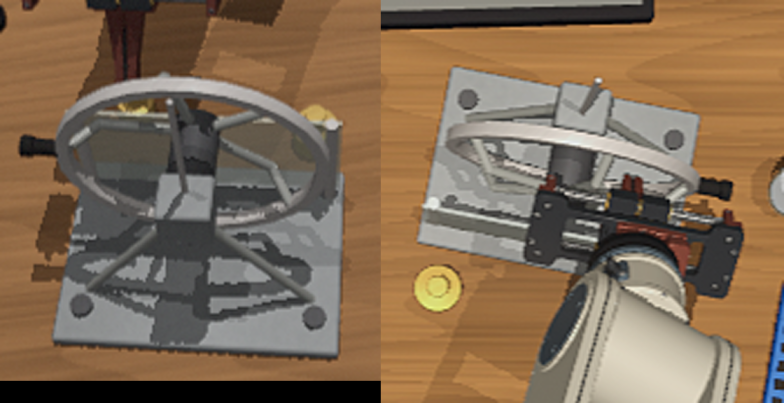

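{"name": "carry_out", "arguments": {
  "deltas": [1,11,0,0,0,0,-1,3,21,0,0,0,0,-1,5,27,1,0,0,0,-1,6,33,2,0,0,0,-1,8,45,1,0,0,0,-1,10,57,-1,0,0,0,-1,12,68,-5,0,0,0,-1,14,78,-12,0,0,0,-1,15,83,-15,0,0,0,-1,15,87,-20,0,0,0,-1,16,91,-24,0,0,0,-1,17,95,-29,0,0,0,-1]
}}

```text
time: 10.02
tcp_pos: [0.614, -0.066, 0.2009]
ee_rot: [-0.366, 0.674, 0.564, -0.306]
wrist_force: [-1.2, 0.1, 3.1]
gripper_width: 0.0003
```

```bash
python3 obs.py; python3 snap.py 6; python3 ang.py
```

```text
10.025 q [ -5.9921  11.9512 118.9871  -8.055   16.2658 -78.7169] p [ 0.614  -0.066   0.2009] F [-1.1844  0.0543  3.0616]
{'scene': (np.float64(19.5), np.float64(0.41), 0.72), 'top': (np.float64(17.5), np.float64(0.51), 0.44)}
```

View pics/both6.png

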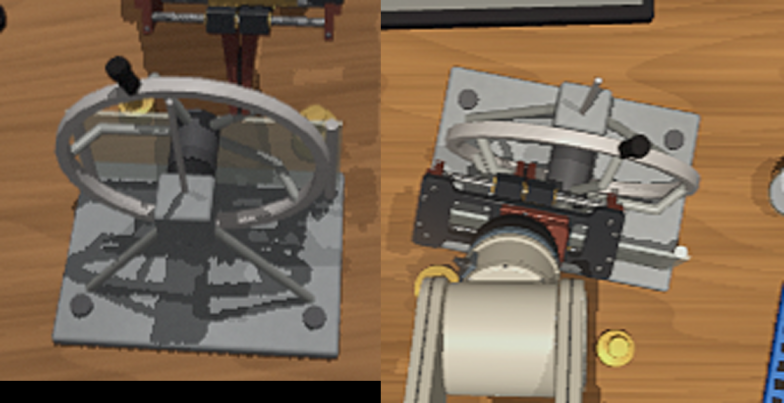

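{"name": "carry_out", "arguments": {
  "deltas": [0,2,-3,0,0,0,-1,0,3,-5,0,0,0,-1,1,5,-8,0,0,0,-1,1,6,-11,0,0,0,-1,1,7,-14,0,0,0,-1,1,8,-16,0,0,0,-1,1,8,-16,0,0,0,-1]
}}

```text
time: 11.1
tcp_pos: [0.6147, -0.0581, 0.1846]
ee_rot: [-0.366, 0.674, 0.564, -0.306]
wrist_force: [-0.3, -0.5, -0.0]
gripper_width: 0.0005
```

```bash
python3 obs.py; python3 snap.py 7; python3 ang.py
```

```text
11.1 q [ -4.9443  13.6184 119.6466 -11.5949  14.1648 -74.3375] p [ 0.6147 -0.0581  0.1846] F [-0.2621 -0.5447 -0.0238]
{'scene': (np.float64(3.5), np.float64(0.37), 0.7), 'top': (np.float64(3.0000000000000004), np.float64(0.52), 0.45)}
```

View pics/both7.png

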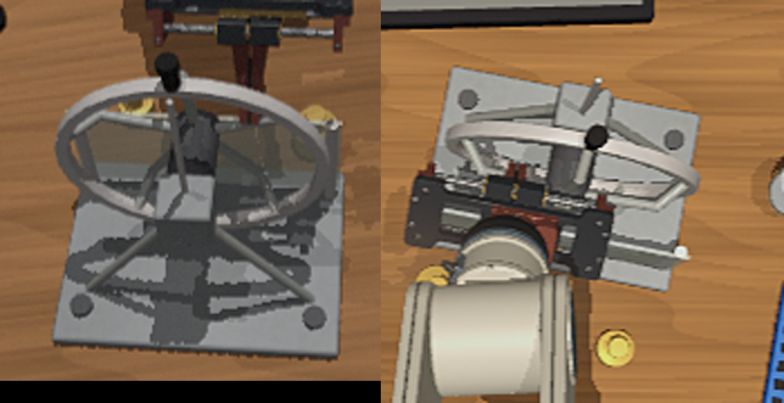

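```bash
cat > fine.py <<'E'
from path import *; import sys
k=sys.argv[1]
tiles=[]
for cam in("scene","top"):
    im=cv2.imread(f"pics/{cam}{k}.png"); 
    c=proj(cam,T(s,W(0,.141,.01)))[0]; x0,y0=int(c[0])-25,int(c[1])-25
    g=im[y0:y0+50,x0:x0+50].max(2)
    m=(g<45).astype(np.uint8); n,lab,st,ce=cv2.connectedComponentsWithStats(m)
    i=1+int(np.argmin(np.linalg.norm(ce[1:]-25,axis=1)+1000*(st[1:,4]<25))); p=ce[i]+[x0,y0]
    th=np.radians(np.arange(-60,60,.25)); e=[np.linalg.norm(proj(cam,T(s,[W(t,x,.01) for x in np.linspace(.127,.157,5)])).mean(0)-p) for t in th]
    j=int(np.argmin(e)); print(cam,p,st[i,4],"theta",np.degrees(th[j]),"res",e[j], "pointer pred",proj(cam,T(s,[.055,0,.348]))[0])
    v=cv2.resize(im[y0:y0+50,x0:x0+50],(400,400),interpolation=cv2.INTER_CUBIC)
    for q,col in((proj(cam,T(s,W(0,.157,.01)))[0],(0,255,0)),(proj(cam,T(s,W(0,.125,.01)))[0],(0,255,0)),(proj(cam,T(s,[.055,0,.348]))[0],(0,0,255)),(p,(255,0,0))):
        cv2.circle(v,tuple(int(a) for a in ((q-[x0,y0]+.5)*8)),3,col,-1)
    tiles.append(v)
cv2.imwrite(f"pics/fine{k}.png",np.hstack(tiles))
E
python3 fine.py 7
```

```text
scene [264.7586 281.4   ] 145 theta 3.5 res 0.4124825026670777 pointer pred [265.3443 294.8555]
top [385.7179 170.9103] 78 theta 3.5 res 0.6536472883711235 pointer pred [386.9612 145.5033]
```

View pics/fine7.png

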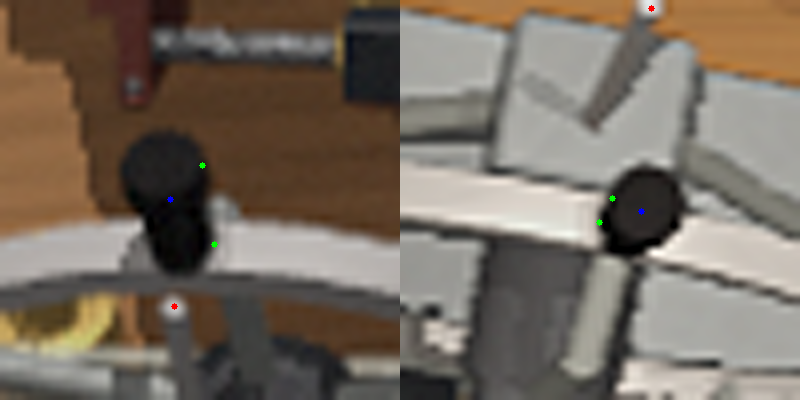

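{"name": "carry_out", "arguments": {
  "deltas": [0,1,-2,0,0,0,-1,0,1,-3,0,0,0,-1,0,2,-4,0,0,0,-1,0,2,-5,0,0,0,-1,0,2,-5,0,0,0,-1]
}}

```text
time: 11.92
tcp_pos: [0.6151, -0.056, 0.18]
ee_rot: [-0.366, 0.674, 0.564, -0.306]
wrist_force: [0.5, 0.0, 1.6]
gripper_width: 0.0003
```

```bash
python3 obs.py; python3 snap.py 8; python3 fine.py 8
```

```text
11.925 q [ -4.674   14.1051 119.8511 -12.7874  13.4731 -72.9155] p [ 0.6151 -0.056   0.18  ] F [0.5155 0.0379 1.6383]
scene [270.5899 281.4748] 139 theta -0.7500000000000001 res 0.4566612541909849 pointer pred [265.3443 294.8555]
top [380.5139 169.7222] 72 theta -0.7500000000000001 res 0.8175294312120489 pointer pred [386.9612 145.5033]
```

View pics/fine8.png

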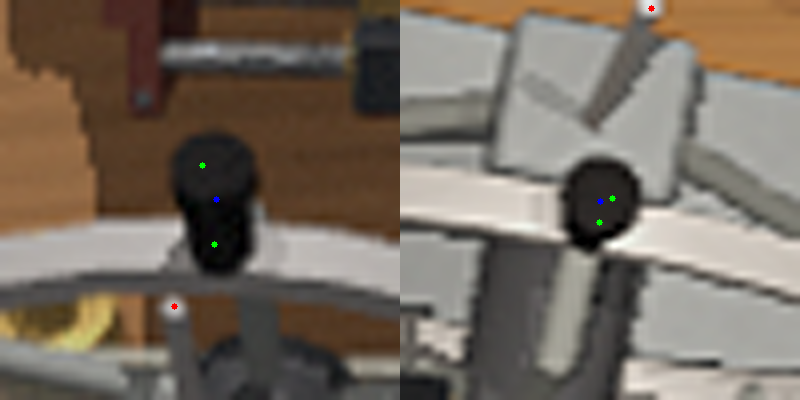

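{"name": "carry_out", "arguments": {
  "deltas": [0,0,4,0,0,0,-1,-3,0,8,0,0,0,-1,-25,4,10,0,0,0,-1,-50,8,12,0,0,0,-1,-90,16,40,0,0,0,-1,-130,23,70,0,0,0,-1,-130,23,70,0,0,0,-1,-130,23,70,0,0,0,-1]
}}

```text
time: 13.02
tcp_pos: [0.4856, -0.0332, 0.2506]
ee_rot: [-0.366, 0.674, 0.564, -0.305]
wrist_force: [-0.8, 1.1, -0.1]
gripper_width: 0.0002
```

```bash
python3 obs.py; python3 snap.py 9; python3 fine.py 9; python3 ang.py
```

```text
13.025 q [ -2.3522  -5.6994 129.8401 -10.6961  23.3605 -73.5726] p [ 0.4856 -0.0332  0.2506] F [-0.7716  1.1    -0.0708]
scene [270.5899 281.4748] 139 theta -0.7500000000000001 res 0.4566612541909849 pointer pred [265.3443 294.8555]
top [380.5588 169.6471] 68 theta -0.7500000000000001 res 0.8985427837723062 pointer pred [386.9612 145.5033]
{'scene': (np.float64(-1.0), np.float64(0.42), 0.43), 'top': (np.float64(-1.5000000000000002), np.float64(0.47), 0.51)}
```

View pics/both9.png

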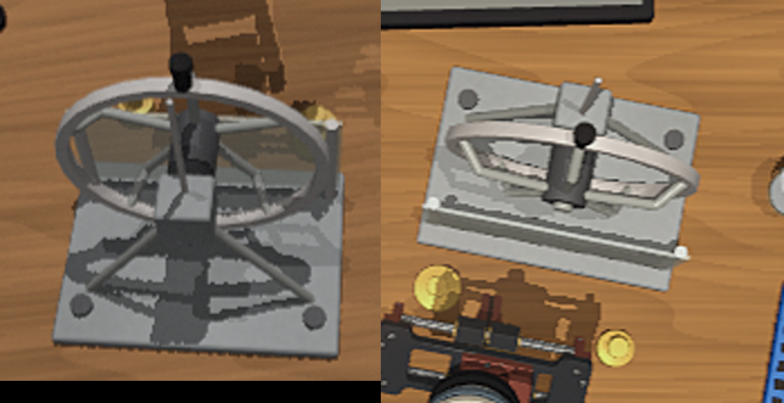

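View pics/fine9.png

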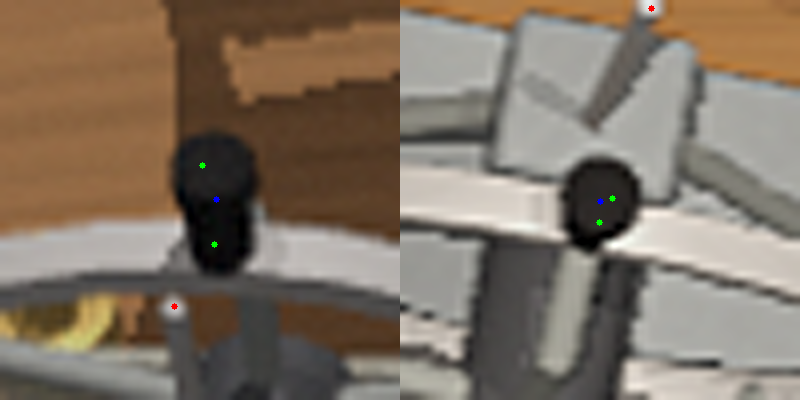

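```bash
python3 - <<'E'
import cv2
a=cv2.imread("pics/scene9.png")[270:420,200:360]; b=cv2.imread("pics/top9.png")[125:245,290:450]
cv2.imwrite("pics/zs9.png",cv2.resize(a,None,fx=5,fy=5,interpolation=cv2.INTER_CUBIC)[:600])
cv2.imwrite("pics/zt9.png",cv2.resize(b,None,fx=5,fy=5,interpolation=cv2.INTER_CUBIC))
E
```

```text
(no output)
```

View pics/zs9.png

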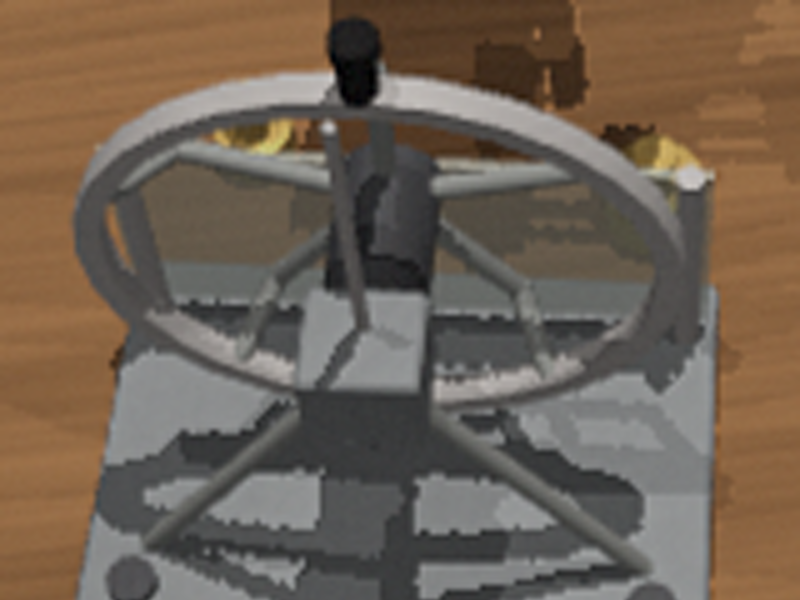

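View pics/zt9.png

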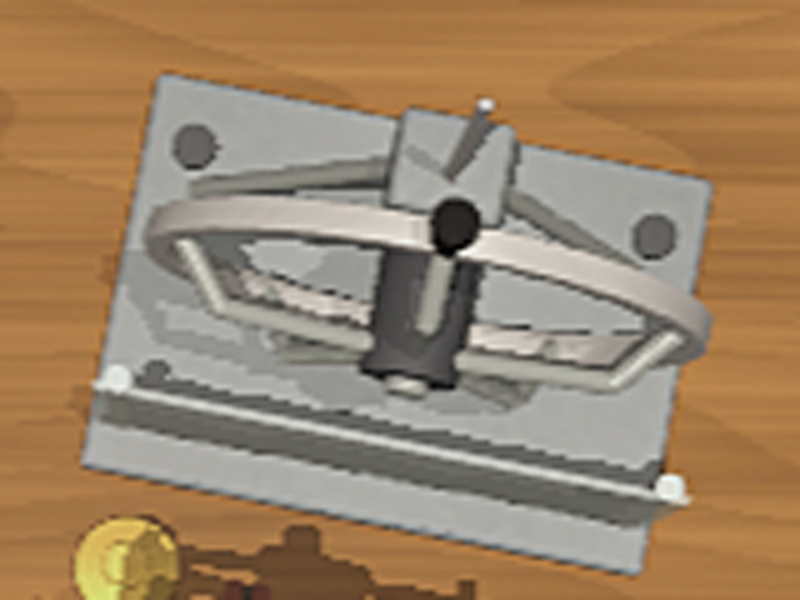

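```bash
python3 - <<'E'
from path import *
zs=lambda *q:(np.array(q)+.5)/5-.5+[200,270]
zt=lambda *q:(np.array(q)+.5)/5-.5+[290,125]
A=[("top",[.12,.14,.014],zt(160,75)),("top",[.12,-.14,.014],zt(711,183)),("top",[-.08,-.14,.014],zt(637,574)),("top",[-.08,.14,.014],zt(83,465)),
("top",[.055,0,.348],zt(486,104)),("scene",[.055,0,.348],zs(330,127)),("scene",[-.08,.14,.014],zs(716,285))]
d=np.radians(72)
B=[("top",-d,zt(222,307)),("top",d,zt(612,384)),("scene",d,zs(180,152)),("scene",2*d,zs(275,288)),("scene",-2*d,zs(525,290))]
S=[("scene",np.array([270.59,281.47])),("top",np.array([380.56,169.65]))]
def f(p,parts=False):
    s=p[:3];th=p[3]
    a=np.concatenate([proj(n,T(s,L))[0]-q for n,L,q in A])
    b=np.concatenate([proj(n,T(s,W(th+k,.09,-.02)))[0]-q for n,k,q in B])
    c=np.concatenate([proj(n,T(s,[W(th,x,.01) for x in np.linspace(.127,.157,5)])).mean(0)-q for n,q in S])
    return np.r_[a,b,c]
r=least_squares(f,[*s,0],loss="soft_l1"); print(r.x[:3],np.degrees(r.x[3])); print(f(r.x).reshape(-1,2))
J=r.jac; print("sd",np.degrees(np.sqrt(np.linalg.inv(J.T@J)[3,3])))
E
```

```text
[ 0.6062 -0.1091 -0.1824] -0.4281411375318528
[[-0.5149 -0.91  ]
 [ 0.9169 -0.8395]
 [ 0.9405  0.5097]
 [-0.8774  0.2659]
 [-0.0652 -0.1999]
 [ 0.0164  0.109 ]
 [ 0.8693 -0.1233]
 [-0.3461  0.0047]
 [ 0.4021 -0.1344]
 [-0.6862 -0.1531]
 [ 1.1505 -1.8927]
 [-0.7395  0.0349]
 [-0.0772  0.6846]
 [-0.0659  0.6398]]
sd 0.5663103825098861
```

```bash
python3 -c "
from cell import ticket
print(ticket.hand_in())"
```

```text
the job is handed in; nothing more can be done
None
```

The wheel's stem now points straight up in front of the pointer rod, with the wheel standing still, and the job is handed in. It took about 13 s of the 51 s allowed.

**What I did:** the stem started about 125° clockwise of upright, seen from the robot's side. With the closed fingertips above the guard, I pushed one spoke until the stem was at about 85°. I then moved to the next spoke and pushed that until the stem was upright, and backed the arm away.

**Last checks:**
- **Stem angle:** a joint fit to both views gave −0.4° ± 0.6°. Colour blobs alone gave −0.75° in both views, and the finder network gave −1.0° and −1.5°. The image did not change before and after the arm backed away.
- **Stand:** its fitted position was within about 1 mm and its turn within about 0.2° of the first fit, which is within the fit's own error.
- **Bystanders and force:** the brass weights looked unmoved in the final picture. I did not check the multimeter, calculator, beaker and stopwatch one by one, but the arm went nowhere near them while low. The wrist force reported at the end of each move stayed around 3 N or less.

**What disagreed:**
- **Fingertip position:** the fingertips seen in both cameras lay about 28 mm short of the reported tool point. My first push therefore passed in front of the spoke without turning the wheel, and I corrected for it after that.
- **Stem finder, top view:** it picked out the wrong thing once (residual 11 pixels), and I ignored that reading.

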